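# Snap the tether hook onto the bench staple

## Task

Take the snap hook by its grip and push it, fork first, onto either leg of the anchor staple (the closed loop, not the anchor with two open pins) until the sprung gate flicks shut behind the leg. Then let go, leaving the hook lying flat on the bench, and leave the flange and the bush where they stand.

Things in the scene. Friction and masses are not known exactly. Their poses are not given: they have to be found in the camera images.
- hook_grip (a point): Centre of the black ribbed grip of the loose snap hook (0.35 kg) lying flat on the bench. Grip block: 64 mm long (x), 22 wide (y), 30 high (z), its centre 15 above its underside. x points along the hook to its open steel fork, z up. Behind the grip a small eye reaches to x = -67. With the gate shut behind it, a staple leg's axis can lie from x = 72 (home against the fork's bottom) to 109 mm.
- hook_fork (a point): Middle of the space inside the fork, 85 mm ahead of the grip's centre, same axes and height. U-shaped fork of 10 mm bar, its underside 10 mm clear of the bench; prongs at y = +-21 mm (32 mm clear between); inner face of the U's bottom at x = -19 mm here. Prongs end at x = +56 mm, flaring to y = +-30 mm as a lead-in. The gate crosses the mouth at x = +33 mm.
- hook_gate (a joint): The gate: a thin dark bar 37 mm long that pivots about an upright pin on the left prong (+y) and spans the mouth. 0 rad = shut, up to 1.4 swung inward; a light spring shuts it. A leg pushed in swings it with 3 to 8 N and clears its end at the latest 6 mm before meeting the bottom of the U; then it flicks shut. So push until the leg meets the bottom.
- staple_leg_l (a point): Axis of the left leg of the fixed anchor staple, 15 mm above the bench. Upright closed steel loop of 12 mm round bar, 86 mm high: two legs 72 mm apart, joined by a bridge (underside 74 mm up), on a screwed-down plate 44 x 120 x 8 mm. x level, square to the loop's plane, away from the robot within 20 degrees; y from the right leg to the left, z up.
- staple_leg_r (a point): The same for the staple's right leg, 72 mm towards -y from the left one.
- pins: The wrong anchor: the same fixed plate with two separate plain 12 mm pins 80 mm high, 72 mm apart, no bridge over them. Origin under the middle of the plate; y runs from pin to pin.
- flange: Loose steel flange, a disc 63 mm across and 18 mm high lying on the bench beyond the anchors; origin in the middle of its underside. A bystander.
- bush: Loose steel bush, a tube 22 mm across and 45 mm tall standing on the bench; origin in the middle of its underside. A bystander.
Not all that is in view belongs to the job. Leave any red or turquoise look-alike of the part that bears staple_leg_l alone.

How it is judged:
At the end, for the whole second after the job is handed in: One leg of the staple is inside the hook's fork (leg axis 60 to 115 mm ahead of the grip's centre and within 20 mm of the hook's middle line), the gate is shut behind it (under 0.15 rad), and the hook lies flat on the bench (grip centre under 35 mm high, tilt under 0.25 rad) (((x of staple_leg_l in the frame of hook_grip between 0.06 and 0.115 m and y of staple_leg_l in the frame of hook_grip between -0.02 and 0.02 m) or (x of staple_leg_r in the frame of hook_grip between 0.06 and 0.115 m and y of staple_leg_r in the frame of hook_grip between -0.02 and 0.02 m)) and value of joint hook_gate below 0.15 rad and height (world z) of hook_grip below 0.035 m and angle between hook_grip's own z axis and vertical below 0.25 rad); the robot touches nothing.
It fails at once if the flange is moved by more than 30 mm (distance of flange from where it was at the start of the episode above 0.03 m).
It fails at once if the bush is moved by more than 30 mm (distance of bush from where it was at the start of the episode above 0.03 m).
It also fails if it takes over 38 s, if anything falls off the work surface, if the arm or the gripper's body presses on something with over 40 N, if the wrist force passes 120 N, or if a joint passes its speed limit or range.

## Robot

A 6-joint arm with a two-finger parallel gripper is mounted at the origin on a cart in front of the work surface, level with it; the furniture and walls round the work are solid. World frame = base frame: x ahead of the robot, y to its left, z up, the work surface at z = 0. Lengths are in m, angles in rad, forces in N, time in s.
With the tool pointing down it reaches from about 0.4 to 0.825 m from the base axis. Payload 7 kg.
Tool frame: the origin (TCP) lies between the finger pads; the fingertips stand 8 mm ahead of it and the grasp point (between the pads) lies 11 mm behind it (arm.finger_overhang is the distance from the TCP to the fingertips, in m); z points along the fingers, y is the line along which they close (so a half turn about z gives the same grasp; the last joint's range is limited). The gripper opens to 88 mm and grips with 3 to 60 N. Pads are 19 mm wide; open, the fingers measure 130 mm over their backs; the gripper's body (78 mm by 193 mm) begins 47 mm behind the grasp point.
Start: joints at [-0.92, 0.359, 0.012, 0, -1.224, -0.288], TCP at [0.24, -0.631, 0.235] pointing down, gripper open.
Joint ranges: [-3.07, 3.07], [-1.43, 2.12], [-1.02, 1.25], [-3.03, 1.67], [-3.05, -0], [-3.03, 3.03]. Speed limits (rad/s): [2.39, 2.39, 3.01, 3.14, 3.14, 3.14].

## Interface

Orientations are given as [roll, pitch, yaw] about the fixed x, y, z axes, in that order (R = Rz(yaw) Ry(pitch) Rx(roll)).
In Python, from station import arm gives the robot as it stands.
- The arm moves only by the tool move_arm, never from a script. Its argument "rows" is text: rows parted by semicolons, each of 7 numbers parted by spaces: the turn, a rotation vector about the tool's x, y, z in degrees, then the shift along the tool's x, y, z in m, then the finger opening in m, from 0 to 0.0876. A call has 1 to 8 rows; each row shifts and turns the commanded pose from where the row before left it, along the tool's axes as they then stand; what a row does not reach is not made up. A row lasts 1/8 s, in which the tool goes at most 62.5 mm and 10.7 degrees, less where a joint would pass 70% of its speed; a pose out of reach is approached as far as the arm can. A call is refused whole if a number of a shift passes 0.0625 or a number of a turn 10.7, either way. A call with a gripper value outside its range is refused whole. The fingers move at their own pace and stop on an object; "squeeze" is the grip in N (left out, the last holds). Time passes only in rows, so rows that do not move let the fingers close. It gives the time, the measured TCP pose, the force, the opening and the grip force at its end, in the units of the state.
- arm.get_state(): the state, without advancing time (a new reading comes with each control period).
- arm.grab_frame(name): name is "scene" or "side" or "wrist"; returns (picture, depth): 384x512x3 uint8, blue, green, red; 384x512 float32, m along the optical axis (not along the pixel's ray), 0 where there is no reading.
- arm.camera_model(name): a dict with "mtx" (3x3 intrinsics, pixels), "camera_from_world" (4x4, takes a point from world to camera coordinates); the wrist camera has in their place "mount" (4x4, takes a point from camera to tool coordinates, whose origin is the TCP and whose axes are the flange's). Camera axes: x right, y down, z forward; pixel columns grow to the right and rows downward; lengths in m; the calibration is good to about 2 mm. The wrist camera is an equidistant fisheye: a pixel r from the principal point sees the ray r / f radians off the axis. A picture is of the moment at which its call begins: read the wrist's pose just before it. camera_model takes no time and is no camera call.
- arm.job_done(): hands the job in; it is judged then, once.
The state is a dict: "t": time; "q": joint angles; "qd": joint speeds; "joint_efforts": joint torques, N m; "eef_pos": TCP position; "ee_rot": TCP orientation; "force": force on the tool from outside, world axes, zero at the start; "moment": the same for the moment, N m; "width": finger opening in m; "gripper_force": force on a finger pad.
Only numpy, scipy, OpenCV 4.12 (cv2) and the standard library are available. Lean on these libraries where they do the work, as an engineer would, in place of code of your own. Each camera call takes 0.05 s, during which the arm holds its last target. There are 200 camera calls.

## Working session

There is one attempt and no reset: what is moved stays moved. The work goes in short steps, Python scripts to look and compute and a tool call to move; the robot and the scene stay as the last step left them, time stands still between calls to the robot, and variables do not carry over. Pictures are saved under pics/ and viewed, at most 10 in all, crops included, and the job is handed in when it is done.

Besides the shell and the picture viewer there is one more tool, called after ">>>" by a JSON object that holds its "fn" and its "kwargs", one argument or row to a line. move_arm: Moves the arm, as the interface text tells. Its arguments: {"type":"object","properties":{"rows":{"type":"string"},"squeeze":{"type":"number"}},"required":["rows"]}

```bash
mkdir -p pics
cat > h.py <<'E'
from station import arm
import numpy as np, cv2
from scipy.spatial.transform import Rotation as Ro
def w2c(n): return np.array(arm.camera_model(n)["camera_from_world"])
def cloud(n,d):
    m=np.array(arm.camera_model(n)["mtx"]);T=np.linalg.inv(w2c(n))
    v,u=np.mgrid[:384,:512]
    p=np.stack([(u-m[0,2])/m[0,0]*d,(v-m[1,2])/m[1,1]*d,d],-1)
    return p@T[:3,:3].T+T[:3,3]
def ray(n,u,v,z):
    m=np.array(arm.camera_model(n)["mtx"]);T=np.linalg.inv(w2c(n))
    r=T[:3,:3]@np.array([(u-m[0,2])/m[0,0],(v-m[1,2])/m[1,1],1]);return T[:3,3]+r*(z-T[2,3])/r[2]
E
python3 - <<'E'
from h import *
s=arm.get_state();print(s)
for n in("scene","side"):
    p,d=arm.grab_frame(n);np.savez(f"{n}.npz",p=p,d=d);cv2.imwrite(f"pics/{n}0.png",cv2.resize(p,(800,600)))
    print(n,np.linalg.inv(w2c(n))[:3,3])
E
```

```text
{'t': 0.0, 'q': array([-9.19848148e-01,  3.59387102e-01,  1.10443901e-02, -3.94592655e-04,
       -1.22408110e+00, -2.88102298e-01]), 'qd': array([ 1.00291136e-04, -7.24137906e-04, -4.16277314e-04,  1.38316168e-03,
       -7.10828011e-05,  2.23206771e-03]), 'joint_efforts': array([ 3.57929571e-05, -5.82723141e+01,  2.93050486e+01,  6.99697629e+00,
        6.91996000e-03, -1.69544633e-04]), 'eef_pos': array([ 0.23939922, -0.63060111,  0.23360822]), 'ee_rot': array([ 3.13992684e+00, -1.06822562e-04, -2.77888107e+00]), 'force': array([ 0.04671278,  0.2807268 , -1.11034297]), 'moment': array([-0.02304312,  0.00243647, -0.01124021]), 'gripper_force': 0.0, 'width': 0.08800427570365699}
scene [-0.07670535  0.48840467  0.50703726]
side [ 0.61381179 -0.62686613  0.6187054 ]
```

View pics/scene0.png

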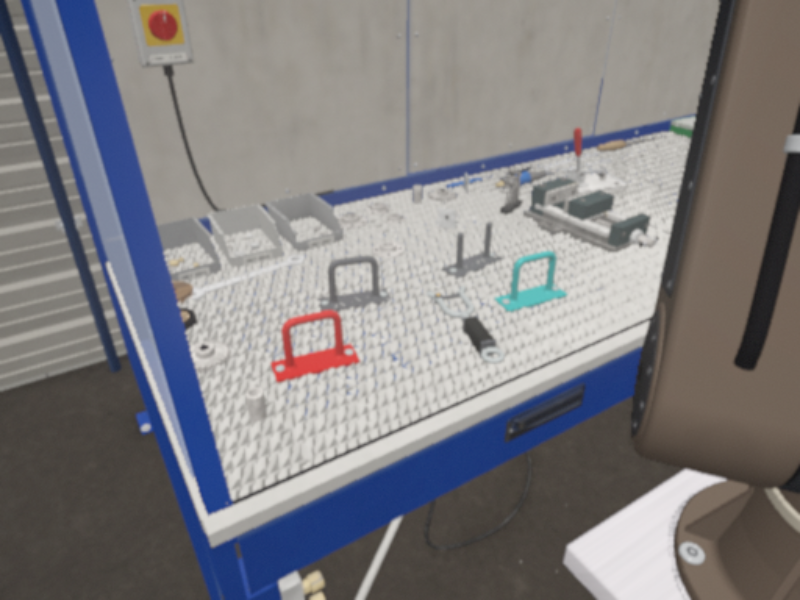

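View pics/side0.png

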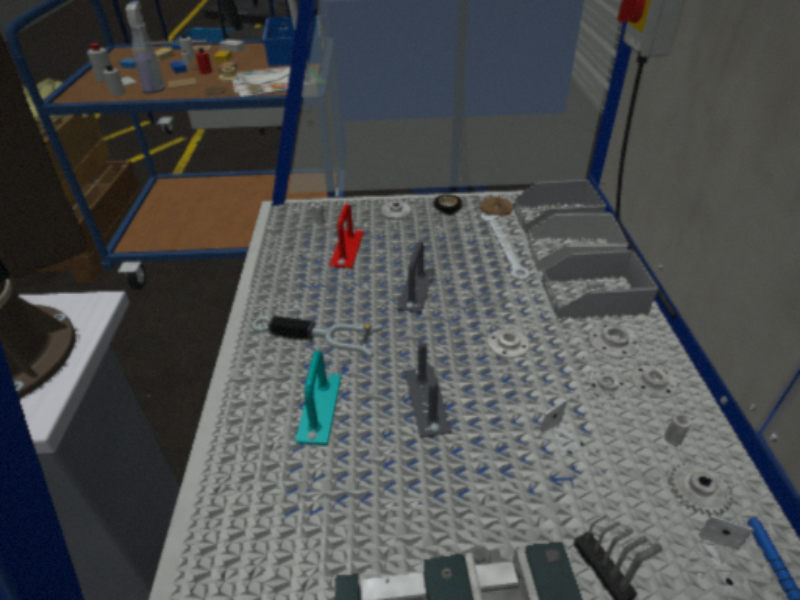

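The scene picture (800 px scale) shows these candidates:
- **Staple:** the grey closed loop at (355,280) is the one I want. The red loop (315,345) and turquoise loop (533,280) are look-alikes, and the two open pins at (473,250) are the wrong anchor.
- **Hook:** black grip at (478,335), fork towards (450,303).

In the side picture:
- **Anchors:** grey staple (415,275), pins (425,390).
- **Hook:** grip (292,326), fork towards (370,338).
- **Bystanders:** flange (508,342), bush (317,213).

Run:
```python
from h import *
S=0.64
for n,gr,st,pi in(("scene",(455,310,505,360),(315,245,395,310),(440,215,505,275)),("side",(262,310,316,342),(392,235,440,315),(400,335,455,440))):
    f=np.load(n+".npz");p,d=f["p"],f["d"];P=cloud(n,d)
    def box(b): m=np.zeros((384,512),bool);x0,y0,x1,y1=[int(k*S) for k in b];m[y0:y1,x0:x1]=1;return m&(d>0)
    m=box(gr)&(p.max(2)<75);q=P[m];t=q[q[:,2]>0.02]
    mm=cv2.minAreaRect(t[:,:2].astype(np.float32)*1000)
    print(n,"grip",len(t),np.median(q,0).round(4),"z",np.percentile(q[:,2],[5,50,95]).round(3),mm)
    for k,b in(("staple",st),("pins",pi)):
        m=box(b);q=P[m]; h=q[(q[:,2]>0.025)&(q[:,2]<0.066)&(q[:,2]<.2)]
        for lo,hi in((.03,.066),(.074,.1)):
            h=q[(q[:,2]>lo)&(q[:,2]<hi)].astype(np.float32)
            if len(h)<8: print(k,lo,len(h));continue
            _,l,c=cv2.kmeans(np.ascontiguousarray(h[:,:2]),2,None,(3,50,1e-6),5,0)
            print(k,lo,[( (l==i).sum(),c[i].round(4),h[l[:,0]==i][:,:2].std(0).round(4)) for i in(0,1)])
# fork: bar midpoints crop
f=np.load("side.npz");c=f["p"][120:250,160:300];cv2.imwrite("pics/sidecrop.png",cv2.resize(c,None,fx=4.4,fy=4.4,interpolation=cv2.INTER_CUBIC))
for u,v in((508,342),(397,208),(317,213)): print(ray("side",u*S,v*S,0.01).round(3))
```

```text
scene grip 51 [0.453  0.0348 0.0224] z [0.012 0.022 0.029] ((462.95086669921875, 27.78853416442871), (15.180760383605957, 51.40135192871094), 77.4508056640625)
staple 0.03 [(np.int64(58), array([0.67  , 0.1607], dtype=float32), array([0.0023, 0.0032], dtype=float32)), (np.int64(58), array([0.6497, 0.0916], dtype=float32), array([0.0023, 0.0034], dtype=float32))]
staple 0.074 [(np.int64(66), array([0.6654, 0.1433], dtype=float32), array([0.0041, 0.0098], dtype=float32)), (np.int64(61), array([0.6556, 0.1091], dtype=float32), array([0.0034, 0.0097], dtype=float32))]
pins 0.03 [(np.int64(15), array([ 0.818 , -0.1788], dtype=float32), array([0.0087, 0.0066], dtype=float32)), (np.int64(99), array([ 0.6587, -0.1183], dtype=float32), array([0.0053, 0.0357], dtype=float32))]
pins 0.074 [(np.int64(7), array([ 0.6554, -0.0854], dtype=float32), array([0.0026, 0.0027], dtype=float32)), (np.int64(6), array([ 0.6659, -0.1571], dtype=float32), array([0.0029, 0.002 ], dtype=float32))]
side grip 237 [0.4627 0.017  0.0261] z [0.006 0.026 0.031] ((462.23675537109375, 22.283023834228516), (24.2369728088
[... 233 characters left out ...]
dtype=float32))]
staple 0.074 [(np.int64(50), array([0.6582, 0.0999], dtype=float32), array([0.0044, 0.0087], dtype=float32)), (np.int64(36), array([0.6687, 0.1341], dtype=float32), array([0.0046, 0.0099], dtype=float32))]
pins 0.03 [(np.int64(69), array([ 0.6668, -0.1626], dtype=float32), array([0.0035, 0.0015], dtype=float32)), (np.int64(69), array([ 0.658 , -0.0909], dtype=float32), array([0.0037, 0.0019], dtype=float32))]
pins 0.074 [(np.int64(17), array([ 0.6586, -0.0887], dtype=float32), array([0.0031, 0.0025], dtype=float32)), (np.int64(23), array([ 0.6668, -0.16  ], dtype=float32), array([0.0029, 0.0025], dtype=float32))]
[ 0.797 -0.022  0.01 ]
[0.644 0.384 0.01 ]
[0.477 0.377 0.01 ]
```

View pics/sidecrop.png

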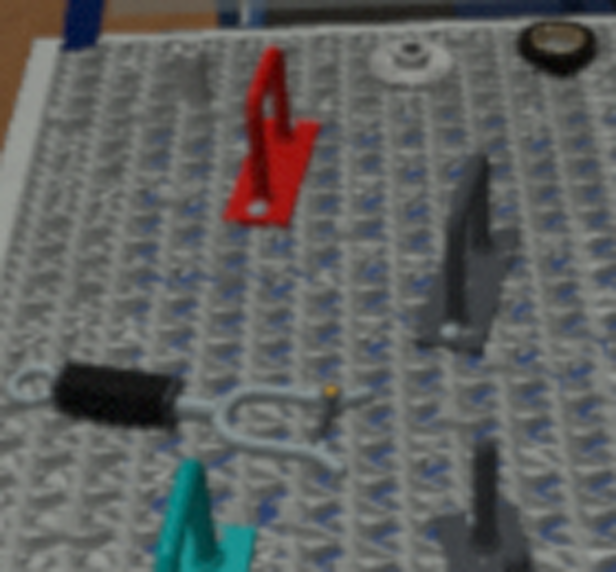

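The crop confirms the grey closed loop at (470,250), with legs and bridge. The hook's black grip is at (115,395), its eye at (33,385), prong tips at (370,398) and (340,467), and the orange gate pin at (330,392). Next I need the hook's axis and the clearances around it.

Run:
```python
from h import *
c=lambda x,y,z:ray("side",160+x/4.4,120+y/4.4,z)[:2]
e,tl,tr,ub=c(33,385,.015),c(370,398,.015),c(340,467,.015),c(218,411,.015)
m=(tl+tr)/2;a=m-e
print("eye",e,"tips",tl,tr,"U",ub,"tipdist",np.linalg.norm(tl-tr),"len",np.linalg.norm(a),"yaw",np.degrees(np.arctan2(a[1],a[0])), "yawU",np.degrees(np.arctan2(*(ub-e)[::-1])))
print("gate pin",c(330,392,.02))
f=np.load("side.npz");p,d=f["p"].astype(int),f["d"];P=cloud("side",d)
mk=np.zeros((384,512),bool);mk[198:219,167:203]=1
q=P[mk&(p.max(2)<75)&(P[...,2]>.026)][:,:2];r=cv2.minAreaRect(q.astype(np.float32)*1000);print("griptop",r,np.median(q,0))
vx=cv2.fitLine(q.astype(np.float32),cv2.DIST_HUBER,0,.01,.01).ravel();print("line",vx,np.degrees(np.arctan2(vx[1],vx[0])))
for n in("side","scene"):
  f=np.load(n+".npz");p,d=f["p"].astype(int),f["d"];P=cloud(n,d)
  for k,mk in(("red",p[...,2]-p[...,1]>70),("turq",p[...,1]-p[...,2]>60)):
    g=P[mk&(d>0)&(abs(P[...,2]-.05)<.05)&(P[...,0]<.75)&(abs(P[...,1])<.45)];h=g[g[:,2]>.03]
    print(n,k,np.percentile(h,[2,98],axis=0).round(3).tolist())
```

```text
eye [0.41291304 0.03683067] tips [0.60374444 0.01419416] [ 0.58671993 -0.03820972] U [0.51929881 0.00896042] tipdist 0.05509991806474766 len 0.18874708988008307 yaw -14.995948720438527 yawU -14.68007694674378
gate pin [0.58169919 0.01512264]
griptop ((550.28564453125, -285.07122802734375), (65.52477264404297, 692.2020874023438), 15.936470985412598) [0.4631508 0.0203971]
line [ 0.933917   -0.35748994  0.46701506  0.01886903] -20.946123
side red [[0.531, 0.21, 0.033], [0.549, 0.282, 0.089]]
side turq [[0.505, -0.171, 0.032], [0.521, -0.097, 0.089]]
scene red [[0.528, 0.216, 0.033], [0.546, 0.292, 0.087]]
scene turq [[0.504, -0.162, 0.033], [0.517, -0.087, 0.087]]
```

```bash
cat >> h.py <<'E'
def go(x,y,z,yaw):
    """difference from measured pose to a target tool-down pose, in tool axes"""
    s=arm.get_state();R=Ro.from_euler("xyz",s["ee_rot"]);G=Ro.from_euler("xyz",[np.pi,0,np.radians(yaw)])
    print("pos",s["eef_pos"].round(4),"turn",np.degrees((R.inv()*G).as_rotvec()).round(2),"shift in target axes",G.inv().apply(np.array([x,y,z])-s["eef_pos"]).round(4),"q",s["q"].round(2),"t",s["t"])
E
python3 -c "
from h import *
go(.462,.0235,.16,165);print(np.array(arm.camera_model('wrist')['mount']).round(3).tolist())"
```

```text
pos [ 0.2394 -0.6307  0.2337] turn [ 8.000e-02 -3.000e-02  3.578e+01] shift in target axes [-0.0457  0.6895  0.0737] q [-0.92  0.36  0.01 -0.   -1.22 -0.29] t 0.1
[[0.001, -0.958, -0.288, 0.077], [1.0, 0.001, -0.0, 0.0], [0.0, -0.288, 0.958, -0.151], [0.0, 0.0, 0.0, 1.0]]
```

>>> {"fn": "move_arm", "kwargs": {
  "rows": "0 0 9 0 0 0 0.0876;0 0 9 0 0 0 0.0876;0 0 9 0 0 0 0.0876;0 0 8.8 0 0 0 0.0876"
}}

```text
t: 0.6
eef_pos: [0.2394, -0.6308, 0.234]
ee_rot: [3.141, -0.001, 2.874]
force: [-0.1, -0.8, -0.4]
width: 0.0876
gripper_force: 0.0
```

```bash
python3 -c "
from h import *
go(.462,.0235,.16,165)"
```

```text
pos [ 0.2394 -0.6308  0.234 ] turn [ 0.04 -0.04 -0.31] shift in target axes [-0.0457  0.6896  0.074 ] q [-0.92  0.36  0.01 -0.   -1.22 -0.92] t 0.6
```

>>> {"fn": "move_arm", "kwargs": {
  "rows": "0 0 0 -0.004 0.0575 0 0.0876;0 0 0 -0.004 0.0575 0 0.0876;0 0 0 -0.004 0.0575 0 0.0876;0 0 0 -0.004 0.0575 0 0.0876;0 0 0 -0.004 0.0575 0 0.0876;0 0 0 -0.004 0.0575 0 0.0876;0 0 0 -0.004 0.0575 0 0.0876;0 0 0 -0.004 0.0575 0 0.0876"
}}

```text
t: 1.6
eef_pos: [0.3897, -0.1933, 0.2346]
ee_rot: [3.141, 0.0, 2.879]
force: [1.1, -0.2, 0.8]
width: 0.0874
gripper_force: 0.0
```

>>> {"fn": "move_arm", "kwargs": {
  "rows": "0 0 0 -0.0035 0.0575 0.018 0.0876;0 0 0 -0.0035 0.0575 0.018 0.0876;0 0 0 -0.0035 0.0575 0.018 0.0876;0 0 0 -0.0035 0.0575 0.018 0.0876;0 0 0 0 0 0 0.0876;0 0 0 0 0 0 0.0876"
}}

```text
t: 2.35
eef_pos: [0.4623, 0.0235, 0.1622]
ee_rot: [-3.141, -0.001, 2.881]
force: [-0.4, 0.5, -0.1]
width: 0.0879
gripper_force: 0.0
```

```bash
cat > wl.py <<'E'
from h import *
import sys
s=arm.get_state();p,d=arm.grab_frame("wrist");c=arm.camera_model("wrist");K=np.array(c["mtx"]);M=np.array(c["mount"])
R=Ro.from_euler("xyz",s["ee_rot"]).as_matrix()
def wray(u,v,z):
    x,y=(u-K[0,2])/K[0,0],(v-K[1,2])/K[1,1];r=np.hypot(x,y)+1e-12
    w=R@M[:3,:3]@np.array([x/r*np.sin(r),y/r*np.sin(r),np.cos(r)]);o=R@M[:3,3]+s["eef_pos"]
    return o+w*(z-o[2])/w[2]
E
python3 - <<'E'
from wl import *
go(.462,.0235,.16,165)
np.savez("w1.npz",p=p,d=d);cv2.imwrite("pics/w1.png",cv2.resize(p,(800,600)))
m=(p.max(2)<60).astype(np.uint8);n,l,st,ce=cv2.connectedComponentsWithStats(m)
for i in range(1,n):
    if st[i,4]>150: print(st[i],ce[i].round(1),wray(*ce[i],.03).round(4))
E
```

```text
pos [0.4624 0.023  0.1626] turn [-0.02 -0.02 -0.02] shift in target axes [0.0005 0.0004 0.0026] q [ 0.48  0.07 -0.54 -0.   -0.96 -2.31] t 2.4
[    0     0   512   169 37652] [181.   49.9] [ 0.3144 -0.0142  0.03  ]
[ 249  152   22   62 1231] [259.5 181.9] [0.4607 0.0245 0.03  ]
[    0   225   512   159 33556] [244.5 319. ] [ 0.6244 -0.0382  0.03  ]
[ 117  224  374   80 7349] [391.4 257.8] [0.5887 0.1506 0.03  ]
[159 281  16  16 171] [165.9 287.9] [ 0.558  -0.1172  0.03  ]
[345 281  16  18 194] [352.6 288.6] [0.6163 0.0984 0.03  ]
```

View pics/w1.png

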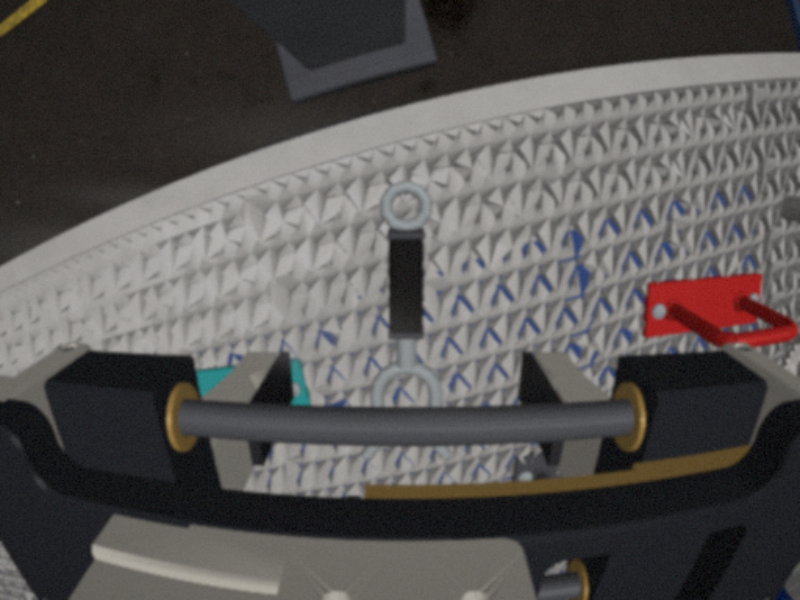

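The wrist view shows the grip centred at about (405,285), lined up with the tool and clear of the fingers, so I'm going down to grasp it.

>>> {"fn": "move_arm", "kwargs": {
  "rows": "0 0 0 0.001 0 0.04 0.0876;0 0 0 0.001 0 0.04 0.0876;0 0 0 0 0 0.04 0.0876;0 0 0 0 0 0.0295 0.0876;0 0 0 0 0 0 0.0876;0 0 0 0 0 0 0.0876"
}}

```text
t: 3.15
eef_pos: [0.4613, 0.0236, 0.0142]
ee_rot: [3.141, 0.001, 2.879]
force: [0.3, -0.7, 0.7]
width: 0.0878
gripper_force: 0.0
```

>>> {"fn": "move_arm", "kwargs": {
  "rows": "0 0 0 0 0 0 0.01;0 0 0 0 0 0 0.01;0 0 0 0 0 0 0.01;0 0 0 0 0 0 0.01;0 0 0 0 0 0 0.01;0 0 0 0 0 0 0.01",
  "squeeze": 50
}}

```text
t: 3.9
eef_pos: [0.4607, 0.024, 0.013]
ee_rot: [-3.142, -0.0, 2.88]
force: [-0.3, 0.6, -0.4]
width: 0.0332
gripper_force: 0.0
```

```bash
python3 -c "
from h import *
go(.501,.135,.045,163.7);print(arm.get_state()['width'])"
```

```text
pos [0.4607 0.024  0.013 ] turn [-0.   -0.01  1.29] shift in target axes [-0.0075  0.1178 -0.032 ] q [ 0.48  0.29 -0.72 -0.   -0.56 -2.31] t 3.9
0.03317419864338416
```

>>> {"fn": "move_arm", "kwargs": {
  "rows": "0 0 0 0 0 0 0.01;0 0 0 0 0 0 0.01;0 0 0 0 0 0 0.01;0 0 0 0 0 0 0.01"
}}

```text
t: 4.4
eef_pos: [0.4607, 0.024, 0.013]
ee_rot: [-3.142, -0.0, 2.88]
force: [-0.5, 0.6, -1.1]
width: 0.0219
gripper_force: 50.0
```

>>> {"fn": "move_arm", "kwargs": {
  "rows": "0 0 0 0 0 -0.01 0.01;0 0 0 0 0 -0.012 0.01;0 0 0 0 0 -0.012 0.01;0 0 0 0 0 0 0.01"
}}

```text
t: 4.9
eef_pos: [0.4616, 0.0244, 0.0484]
ee_rot: [3.14, 0.002, 2.88]
force: [2.1, 0.4, -4.0]
width: 0.0212
gripper_force: 50.0
```

>>> {"fn": "move_arm", "kwargs": {
  "rows": "0 0 1.3 0 0 0 0.01;0 0 0 -0.001 0.02 0 0.01;0 0 0 -0.001 0.02 0 0.01;0 0 0 -0.001 0.02 0 0.01;0 0 0 -0.001 0.02 0 0.01;0 0 0 -0.001 0.02 0 0.01;0 0 0 -0.001 0.018 0 0.01;0 0 0 0 0 0 0.01"
}}

```text
t: 5.9
eef_pos: [0.5004, 0.1371, 0.047]
ee_rot: [3.141, 0.0, 2.858]
force: [-0.4, -1.1, -4.1]
width: 0.0219
gripper_force: 50.0
```

Run:
```python
from wl import *
go(.501,.135,.047,163.7)
cv2.imwrite("pics/w2.png",p)
q,d2=arm.grab_frame("side");np.savez("s2.npz",p=q,d=d2);cv2.imwrite("pics/s2.png",cv2.resize(q[120:250,160:300],None,fx=4.4,fy=4.4,interpolation=cv2.INTER_CUBIC))
```

```text
pos [0.4997 0.1362 0.0469] turn [-0.02 -0.02  0.03] shift in target axes [-0.0016 -0.0007 -0.0001] q [ 0.65  0.31 -0.56 -0.   -0.7  -2.5 ] t 5.95
```

View pics/s2.png

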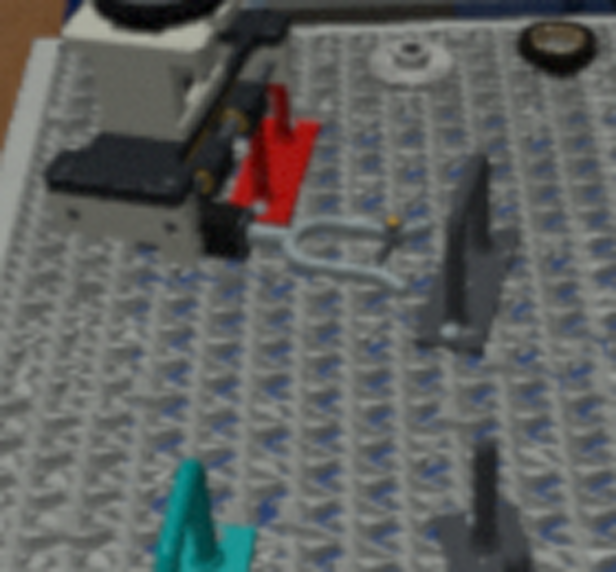

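The hook is held level. Prong tips are at (427,225) and (402,287), and the staple's right leg is near (455,290). I'll check the alignment in numbers.

Run:
```python
from h import *
c=lambda x,y,z:ray("side",160+x/4.4,120+y/4.4,z)[:2]
z=.049
tl,tr,ub=c(427,225,z),c(402,287,z),c(287,243,z);m=(tl+tr)/2
g=arm.get_state()["eef_pos"][:2];a=m-g;print(tl,tr,ub,"tipd",np.linalg.norm(tl-tr),"len",np.linalg.norm(a),"yaw",np.degrees(np.arctan2(a[1],a[0])))
a/=np.linalg.norm(a);R=np.array([.6545,.09]);v=R-g;print("leg fwd/left (cam axis)",v@a,a[0]*v[1]-a[1]*v[0])
b=np.array([np.cos(np.radians(-16.3)),np.sin(np.radians(-16.3))]);print("leg fwd/left (tool axis)",v@b,b[0]*v[1]-b[1]*v[0])
f=np.load("s2.npz");P=cloud("side",f["d"])
for x,y in((300,230),(345,225),(370,222),(300,255),(350,272),(385,279)):
    u,w=int(round(160+x/4.4)),int(round(120+y/4.4));q=P[w-2:w+3,u-2:u+3].reshape(-1,3);print(x,y,q[q[:,2].argmax()].round(4))
```

```text
[0.64146756 0.12671708] [0.62441988 0.06912269] [0.55783893 0.11475755] tipd 0.06006444389770172 len 0.13884343086069337 yaw -15.753926110751646
leg fwd/left (cam axis) 0.16174028368934998 -0.0017697198583038476
leg fwd/left (tool axis) 0.161749804400513 -0.00022815057321603355
300 230 [ 0.6138 -0.6269  0.6187]
345 225 [0.5968 0.1283 0.0539]
370 222 [0.6124 0.1205 0.0557]
300 255 [0.5658 0.0949 0.055 ]
350 272 [0.5913 0.0837 0.0559]
385 279 [0.6162 0.0724 0.054 ]
```

>>> {"fn": "move_arm", "kwargs": {
  "rows": "0 0 0 -0.01 0 0 0.01;0 0 0 -0.01 0 0 0.01;0 0 0 -0.01 0 0 0.01;0 0 0 -0.01 0 0 0.01;0 0 0 -0.01 0 0 0.01;0 0 0 -0.01 0 0 0.01;0 0 0 -0.01 0 0 0.01;0 0 0 -0.008 0 0 0.01",
  "squeeze": 60
}}

```text
t: 7.0
eef_pos: [0.5758, 0.1139, 0.0472]
ee_rot: [3.141, 0.001, 2.857]
force: [-0.8, 2.4, -4.1]
width: 0.0217
gripper_force: 60.0
```

>>> {"fn": "move_arm", "kwargs": {
  "rows": "0 0 0 -0.003 0 0 0.01;0 0 0 -0.003 0 0 0.01;0 0 0 -0.002 0 0 0.01;0 0 0 0 0 0 0.01"
}}

```text
t: 7.5
eef_pos: [0.5821, 0.1112, 0.0471]
ee_rot: [-3.141, -0.0, 2.857]
force: [-1.0, 0.1, -4.6]
width: 0.0216
gripper_force: 60.0
```

>>> {"fn": "move_arm", "kwargs": {
  "rows": "0 0 0 -0.002 0 0 0.01;0 0 0 -0.002 0 0 0.01;0 0 0 0 0 0 0.01"
}}

```text
t: 7.88
eef_pos: [0.5848, 0.1102, 0.0466]
ee_rot: [-3.141, -0.002, 2.857]
force: [-4.2, 2.4, -2.8]
width: 0.0216
gripper_force: 60.0
```

>>> {"fn": "move_arm", "kwargs": {
  "rows": "0 0 0 -0.002 0 0 0.01;0 0 0 0 0 0 0.01"
}}

```text
t: 8.12
eef_pos: [0.5851, 0.1099, 0.0464]
ee_rot: [-3.14, -0.005, 2.857]
force: [-11.7, 6.4, 2.0]
width: 0.0214
gripper_force: 60.0
```

The leg has met the bottom at about 13 N. I'll back off 5 mm, lower the hook, and look at the gate.

>>> {"fn": "move_arm", "kwargs": {
  "rows": "0 0 0 0.003 0 0 0.01;0 0 0 0.004 0 0 0.01;0 0 0 0 0 0.01 0.01;0 0 0 0 0 0.01 0.01;0 0 0 0 0 0.01 0.01;0 0 0 0 0 0 0.01"
}}

```text
t: 8.88
eef_pos: [0.5805, 0.1112, 0.0157]
ee_rot: [-3.14, -0.002, 2.857]
force: [0.3, 0.5, -2.8]
width: 0.0216
gripper_force: 60.0
```

Run:
```python
from wl import *
go(.58,.111,.0135,163.7)
q,d2=arm.grab_frame("side");cv2.imwrite("pics/s3.png",cv2.resize(q[140:220,195:295],None,fx=7,fy=7,interpolation=cv2.INTER_CUBIC))
```

```text
pos [0.581  0.1114 0.0163] turn [-0.06 -0.06 -0.02] shift in target axes [ 0.0008 -0.0007  0.0028] q [ 0.52  0.45 -0.42  0.   -0.7  -2.38] t 8.925
```

View pics/s3.png

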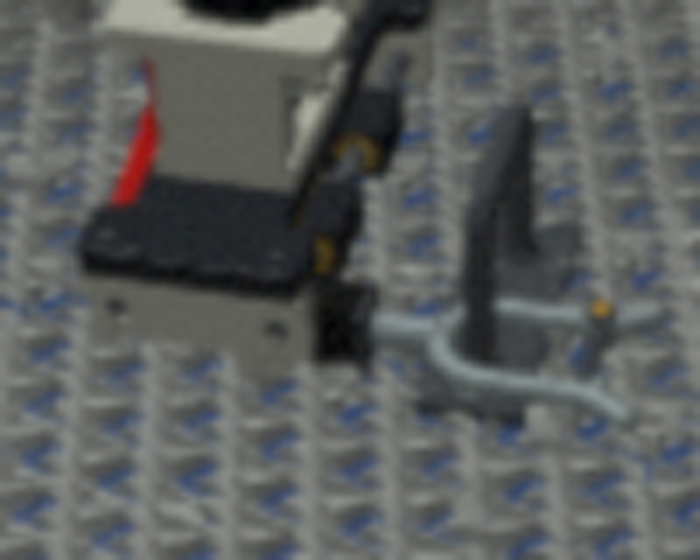

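The leg is inside the fork at (480,330). The gate spans the mouth from its pin at (600,310) to about (590,370), so it is shut. I'll lower the last 3 mm, release and go up.

>>> {"fn": "move_arm", "kwargs": {
  "rows": "0 0 0 0 0 0.0025 0.01;0 0 0 0 0 0 0.01;0 0 0 0 0 0 0.035;0 0 0 0 0 0 0.05;0 0 0 0 0 0 0.05;0 0 0 0 0 0 0.05;0 0 0 0 0 0 0.05;0 0 0 0 0 0 0.05"
}}

```text
t: 9.98
eef_pos: [0.5813, 0.1117, 0.0146]
ee_rot: [-3.142, 0.0, 2.857]
force: [0.7, 0.1, -0.1]
width: 0.0501
gripper_force: 0.0
```

>>> {"fn": "move_arm", "kwargs": {
  "rows": "0 0 0 0 0 -0.02 0.05;0 0 0 0 0 -0.04 0.05;0 0 0 0 0 -0.05 0.05;0 0 0 0 0 -0.05 0.05;0 0 0 0.03 0 -0.04 0.05;0 0 0 0.05 0 0 0.05;0 0 0 0 0 0 0.05;0 0 0 0 0 0 0.05"
}}

```text
t: 10.98
eef_pos: [0.5046, 0.1344, 0.2149]
ee_rot: [3.141, 0.001, 2.858]
force: [-0.0, 0.6, 0.3]
width: 0.0498
gripper_force: 0.0
```

Run:
```python
from h import *
q,d=arm.grab_frame("side");cv2.imwrite("pics/s4.png",cv2.resize(q[140:220,195:295],None,fx=7,fy=7,interpolation=cv2.INTER_CUBIC))
s=arm.get_state();print(s["t"],s["eef_pos"],s["width"])
P=cloud("side",d);m=(q.max(2)<75)&(P[...,2]>.02)&(P[...,2]<.04)&(abs(P[...,0]-.58)<.05)&(abs(P[...,1]-.11)<.04)
t=P[m];print(len(t),np.median(t,0),cv2.minAreaRect(t[:,:2].astype(np.float32)*1000))
```

```text
11.025 [0.50488471 0.13422066 0.2145872 ] 0.04991362552752803
199 [0.58238111 0.10570779 0.02879148] ((582.9927978515625, 110.34223937988281), (25.75983428955078, 68.97116088867188), 73.8828125)
```

View pics/s4.png

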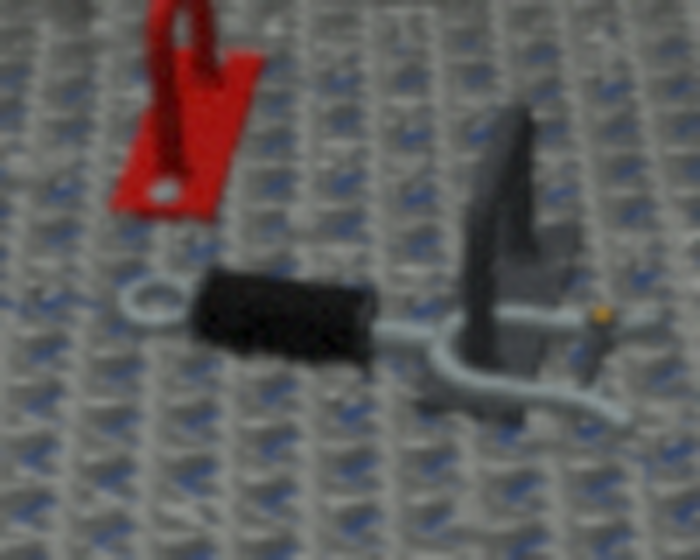

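The hook lies flat with the right leg at (480,330) inside the fork, about 74 mm ahead of the grip. The gate from (600,315) to (592,380) is at the same angle as when it started shut, so I'm handing in.

```bash
python3 -c "
from station import arm
print(arm.job_done())"
```

```text
the job is handed in; nothing more can be done
None
```

The hook is snapped onto the staple's right leg with the gate shut, lying flat and released, and I handed the job in at about 11 s; the flange and bush were never approached, and the hand-in call gave no verdict.

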